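Refit the relay box with tested modules

ROBOT

A 6-joint arm with a two-finger parallel gripper is mounted at the origin on the work surface. World frame = base frame: x ahead of the robot, y to its left, z up, the work surface at z = 0. Lengths are in m, angles in rad, forces in N, time in s.
With the tool pointing down it reaches from about 0.35 to 0.775 m from the base axis. Payload 5.5 kg.
Tool frame: the origin (TCP) lies between the finger pads; the fingertips stand 8 mm ahead of it and the grasp point (between the pads) lies 11 mm behind it; z points along the fingers, y is the line along which they close (so a half turn about z gives the same grasp; the last joint's range is limited). The gripper opens to 85 mm and grips with 20 to 120 N. Pads are 22 mm wide; open, the fingers measure 114 mm over their backs; the gripper's body (76 mm by 85 mm) begins 54 mm behind the grasp point. The pads swing forward as they close: fully open they stand 13 mm farther back than shut.
Start: joints at [0.981, 0.313, 0.046, 1.304, 0, 1.431], TCP at [0.25, 0.518, 0.239] pointing down, gripper open.
Joint ranges: [-2.76, 2.76], [-0.86, 1.69], [-1.03, 1.26], [-2.2, 2.34], [-1.47, 1.5], [-3.14, 3.14]. Speed limits (rad/s): [2.57, 2.57, 3.14, 3.14, 3.14, 3.14].

INTERFACE

Orientations are given as a unit quaternion [w, x, y, z].
In Python, from workcell import env gives the robot as it stands.
- The arm moves only by the tool move_arm, never from a script. Its argument "moves" is one flat list of numbers, 5 for each row, row after row: the shift along the world's x, y, z in m, then the turn about the world's z in rad, then the finger opening in m, from 0 to 0.0854. A call has 1 to 12 rows; each row is the pose to reach, as a shift and turn from the pose commanded when the call began; what a row does not reach only later rows make up. A row lasts 1/12 s, in which the tool goes at most 41.7 mm and 7.16 degrees, less where a joint would pass 70% of its speed; a pose out of reach is approached as far as the arm can. A call with a gripper value outside its range is refused whole. The fingers move at their own pace and stop on an object; "newtons" is the grip in N (left out, the last holds). Time passes only in rows, so rows that repeat a pose let the fingers close. It gives the time, the measured TCP pose, the force, the opening and the grip force at its end, in the units of the state.
- env.get_state(): the state, without advancing time (a new reading comes with each control period).
- env.read_camera(name): name is "scene" or "top" or "wrist"; returns a dict with "pixels" (420x560x3 uint8, red, green, blue), "camera_matrix" (3x3 intrinsics, pixels), "rvec" (rotation vector, rad) and "tvec" (3), from world to camera coordinates, as OpenCV has them. Camera axes: x right, y down, z forward; pixel columns grow to the right and rows downward; lengths in m; the calibration is good to about 2 mm. The wrist camera is an equidistant fisheye: a pixel r from the principal point sees the ray r / f radians off the axis. A picture is of the moment at which its call begins. There is no depth.
- env.hand_in(): hands the job in; it is judged then, once.
The state is a dict: "clock": time; "joint_pos": joint angles; "qvel": joint speeds; "tau": joint torques, N m; "tcp_pos": TCP position; "orientation": TCP orientation; "wrist_force": force on the tool from outside, world axes, zero at the start; "ft_torque": the same for the moment, N m; "finger_gap": finger opening in m; "grip_force": force on a finger pad.
Only numpy, scipy, OpenCV 4.12 (cv2) and the standard library are available. Lean on these libraries where they do the work, as an engineer would, in place of code of your own. Each camera call takes 0.05 s, during which the arm holds its last target. There are 200 camera calls.

TASK

Refit the relay box on the workshop bench: take its loose cover plate off and lay it flat on the bench, put every relay module whose tag has a green dot into a nest of its own in the box and every module whose tag has a red bar into a nest of its own in the plywood reject tray, each lying flat on the floor of its nest with the tag up. Then seat the cover fully back over its two pins. Leave the staples carton, the clamp and the screwdriver where they are.

Things in the scene. Friction and masses are not known exactly. Their poses are not given: they have to be found in the camera images.
- relay_box: Open grey housing, fixed, 84 x 230 mm (x, y), rim 40 mm above the bench, walls and floor 4 mm; origin: centre of its underside. Three nests in a row inside. Two 8 mm cover pins on 18 mm bosses in diagonal inside corners at (x, y) = (29, 102) and (-29, -102) mm rise 14 mm above the rim, tips coned. Cable glands stick out 18 mm at +x, ears 15 mm at both y ends. Closed by the cover at the start.
- cover: Loose aluminium cover plate of the relay box, 88 x 234 x 4 mm (its x, y, z), about 280 g, origin at the centre of its underside, z up out of the side with the handle. Two 14 mm holes at (29, 102) and (-29, -102) mm drop over the pins (3 mm of play), so a half turn makes no difference. Seated, it rests on the rim, its origin 40 mm above the box's origin.
- cover_grip (a point): Middle of the cover's black bow handle, 31 mm above the plate's underside: a flat-sided bar 12 mm thick along the cover's x, 90 mm long along its y, 14 mm high, with a 20 mm gap to the plate below.
- reject_tray: Plywood reject tray, fixed: board 100 x 210 x 9 mm (x, y, z), no side walls, three ribbed nests in a row on top. Origin at the centre of its underside.
- mat: Black rubber mat on which the modules lie at the start, fixed, 300 x 230 x 3 mm; origin at the centre of its underside.
- box_nest1 (a point): Centre of the floor of a nest in the relay box: pocket 66 x 48 mm (x, y; 5 mm of play all round a module), ribs 4 mm thick, 6 mm high; z up, a module's long side goes along x. Nests lie in a row along y, 64 mm apart. The rim is 36 mm above this floor; end walls 47 mm from the end nests' centres along y, side walls 38 mm along x.
- tray_nest1 (a point): Centre of the floor of a nest in the reject tray: pocket 66 x 48 mm (x, y; 5 mm of play all round a module), ribs 4 mm thick, 6 mm high; z up, a module's long side goes along x. Nests lie in a row along y, 64 mm apart.
- box_nest2 (a point): Centre of the floor of a nest in the relay box: pocket 66 x 48 mm (x, y; 5 mm of play all round a module), ribs 4 mm thick, 6 mm high; z up, a module's long side goes along x. Nests lie in a row along y, 64 mm apart. The rim is 36 mm above this floor; end walls 47 mm from the end nests' centres along y, side walls 38 mm along x.
- tray_nest2 (a point): Centre of the floor of a nest in the reject tray: pocket 66 x 48 mm (x, y; 5 mm of play all round a module), ribs 4 mm thick, 6 mm high; z up, a module's long side goes along x. Nests lie in a row along y, 64 mm apart.
- box_nest3 (a point): Centre of the floor of a nest in the relay box: pocket 66 x 48 mm (x, y; 5 mm of play all round a module), ribs 4 mm thick, 6 mm high; z up, a module's long side goes along x. Nests lie in a row along y, 64 mm apart. The rim is 36 mm above this floor; end walls 47 mm from the end nests' centres along y, side walls 38 mm along x.
- tray_nest3 (a point): Centre of the floor of a nest in the reject tray: pocket 66 x 48 mm (x, y; 5 mm of play all round a module), ribs 4 mm thick, 6 mm high; z up, a module's long side goes along x. Nests lie in a row along y, 64 mm apart.
- relay_a: Relay module: grey plastic block 56 x 38 x 26 mm (its x, y, z), about 70 g, origin at the centre of its underside, z up out of the face with the tag; a half turn about z makes no difference. White paper tag on top with a round green dot (24 mm): tested good. May be absent.
- relay_b: Relay module: grey plastic block 56 x 38 x 26 mm (its x, y, z), about 70 g, origin at the centre of its underside, z up out of the face with the tag; a half turn about z makes no difference. White paper tag on top with a round green dot (24 mm): tested good. May be absent.
- relay_c: Relay module: grey plastic block 56 x 38 x 26 mm (its x, y, z), about 70 g, origin at the centre of its underside, z up out of the face with the tag; a half turn about z makes no difference. White paper tag on top with a round green dot (24 mm): tested good. May be absent.
- relay_d: Relay module: grey plastic block 56 x 38 x 26 mm (its x, y, z), about 70 g, origin at the centre of its underside, z up out of the face with the tag; a half turn about z makes no difference. White paper tag on top with a red bar (34 x 9 mm): failed. May be absent.
- relay_e: Relay module: grey plastic block 56 x 38 x 26 mm (its x, y, z), about 70 g, origin at the centre of its underside, z up out of the face with the tag; a half turn about z makes no difference. White paper tag on top with a red bar (34 x 9 mm): failed. May be absent.
- relay_f: Relay module: grey plastic block 56 x 38 x 26 mm (its x, y, z), about 70 g, origin at the centre of its underside, z up out of the face with the tag; a half turn about z makes no difference. White paper tag on top with a red bar (34 x 9 mm): failed. May be absent.
- staples: Bystander: closed cardboard carton 62 x 115 x 38 mm; origin at the centre of its underside.
- clamp: Bystander: red C-clamp lying flat, about 80 x 140 x 16 mm; origin under the middle of its frame.
- screwdriver: Bystander: screwdriver lying on the bench, about 200 mm long along its x; origin under its middle.
There are look-alikes about, which are no part of the job. What is shaped like the cover but blue is not meant. What is shaped like the relay_b but yellow is not meant.

How it is judged:
On the way, in this order (a step that is already met when the one before it is completed fails the run):
1. the cover lies on the bench, flat, clear of the relay box and let go (height (world z) of cover below 0.03 m and horizontal distance between cover and relay_box above 0.09 m and angle between cover's own z axis and vertical below 0.2 rad and contact force between cover and the fingers below 0.2 N and linear speed of cover below 0.03 m/s), for 0.2 s.
2. with the cover still off the box, every green-dot module lies in a box nest and every red-bar module in a tray nest, tag up, let go (((x of relay_a in the frame of box_nest1 between -0.009 and 0.009 m and y of relay_a in the frame of box_nest1 between -0.009 and 0.009 m and z of relay_a in the frame of box_nest1 between -0.004 and 0.004 m) or (x of relay_a in the frame of box_nest2 between -0.009 and 0.009 m and y of relay_a in the frame of box_nest2 between -0.009 and 0.009 m and z of relay_a in the frame of box_nest2 between -0.004 and 0.004 m) or (x of relay_a in the frame of box_nest3 between -0.009 and 0.009 m and y of relay_a in the frame of box_nest3 between -0.009 and 0.009 m and z of relay_a in the frame of box_nest3 between -0.004 and 0.004 m)) and angle between each of relay_a, relay_b, relay_c, relay_d, relay_e, relay_f's own z axis and vertical below 0.12 rad and linear speed of each of relay_a, relay_b, relay_c, relay_d, relay_e, relay_f below 0.03 m/s and contact force between each of relay_a, relay_b, relay_c, relay_d, relay_e, relay_f and the fingers below 0.2 N and ((x of relay_b in the frame of box_nest1 between -0.009 and 0.009 m and y of relay_b in the frame of box_nest1 between -0.009 and 0.009 m and z of relay_b in the frame of box_nest1 between -0.004 and 0.004 m) or (x of relay_b in the frame of box_nest2 between -0.009 and 0.009 m and y of relay_b in the frame of box_nest2 between -0.009 and 0.009 m and z of relay_b in the frame of box_nest2 between -0.004 and 0.004 m) or (x of relay_b in the frame of box_nest3 between -0.009 and 0.009 m and y of relay_b in the frame of box_nest3 between -0.009 and 0.009 m and z of relay_b in the frame of box_nest3 between -0.004 and 0.004 m)) and ((x of relay_c in the frame of box_nest1 between -0.009 and 0.009 m and y of relay_c in the frame of box_nest1 between -0.009 and 0.009 m and z of relay_c in the frame of box_nest1 between -0.004 and 0.004 m) or (x of relay_c in the frame of box_nest2 between -0.009 and 0.009 m and y of relay_c in the frame of box_nest2 between -0.009 and 0.009 m and z of relay_c in the frame of box_nest2 between -0.004 and 0.004 m) or (x of relay_c in the frame of box_nest3 between -0.009 and 0.009 m and y of relay_c in the frame of box_nest3 between -0.009 and 0.009 m and z of relay_c in the frame of box_nest3 between -0.004 and 0.004 m)) and ((x of relay_d in the frame of tray_nest1 between -0.009 and 0.009 m and y of relay_d in the frame of tray_nest1 between -0.009 and 0.009 m and z of relay_d in the frame of tray_nest1 between -0.004 and 0.004 m) or (x of relay_d in the frame of tray_nest2 between -0.009 and 0.009 m and y of relay_d in the frame of tray_nest2 between -0.009 and 0.009 m and z of relay_d in the frame of tray_nest2 between -0.004 and 0.004 m) or (x of relay_d in the frame of tray_nest3 between -0.009 and 0.009 m and y of relay_d in the frame of tray_nest3 between -0.009 and 0.009 m and z of relay_d in the frame of tray_nest3 between -0.004 and 0.004 m)) and ((x of relay_e in the frame of tray_nest1 between -0.009 and 0.009 m and y of relay_e in the frame of tray_nest1 between -0.009 and 0.009 m and z of relay_e in the frame of tray_nest1 between -0.004 and 0.004 m) or (x of relay_e in the frame of tray_nest2 between -0.009 and 0.009 m and y of relay_e in the frame of tray_nest2 between -0.009 and 0.009 m and z of relay_e in the frame of tray_nest2 between -0.004 and 0.004 m) or (x of relay_e in the frame of tray_nest3 between -0.009 and 0.009 m and y of relay_e in the frame of tray_nest3 between -0.009 and 0.009 m and z of relay_e in the frame of tray_nest3 between -0.004 and 0.004 m)) and ((x of relay_f in the frame of tray_nest1 between -0.009 and 0.009 m and y of relay_f in the frame of tray_nest1 between -0.009 and 0.009 m and z of relay_f in the frame of tray_nest1 between -0.004 and 0.004 m) or (x of relay_f in the frame of tray_nest2 between -0.009 and 0.009 m and y of relay_f in the frame of tray_nest2 between -0.009 and 0.009 m and z of relay_f in the frame of tray_nest2 between -0.004 and 0.004 m) or (x of relay_f in the frame of tray_nest3 between -0.009 and 0.009 m and y of relay_f in the frame of tray_nest3 between -0.009 and 0.009 m and z of relay_f in the frame of tray_nest3 between -0.004 and 0.004 m)) and horizontal distance between cover and relay_box above 0.06 m), for 0.2 s.
At the end, for the whole second after the job is handed in: Green-dot modules in box nests, red-bar modules in tray nests (within 9 mm of the centre, 4 mm of the floor, tag up within 0.12 rad), at rest, let go; cover at rest on the rim over both pins (centred within 5.5 mm, level within 0.03 rad, square within 0.1 rad, handle up) (((x of relay_a in the frame of box_nest1 between -0.009 and 0.009 m and y of relay_a in the frame of box_nest1 between -0.009 and 0.009 m and z of relay_a in the frame of box_nest1 between -0.004 and 0.004 m) or (x of relay_a in the frame of box_nest2 between -0.009 and 0.009 m and y of relay_a in the frame of box_nest2 between -0.009 and 0.009 m and z of relay_a in the frame of box_nest2 between -0.004 and 0.004 m) or (x of relay_a in the frame of box_nest3 between -0.009 and 0.009 m and y of relay_a in the frame of box_nest3 between -0.009 and 0.009 m and z of relay_a in the frame of box_nest3 between -0.004 and 0.004 m)) and angle between each of relay_a, relay_b, relay_c, relay_d, relay_e, relay_f's own z axis and vertical below 0.12 rad and linear speed of each of relay_a, relay_b, relay_c, relay_d, relay_e, relay_f below 0.03 m/s and contact force between each of relay_a, relay_b, relay_c, relay_d, relay_e, relay_f and the fingers below 0.2 N and ((x of relay_b in the frame of box_nest1 between -0.009 and 0.009 m and y of relay_b in the frame of box_nest1 between -0.009 and 0.009 m and z of relay_b in the frame of box_nest1 between -0.004 and 0.004 m) or (x of relay_b in the frame of box_nest2 between -0.009 and 0.009 m and y of relay_b in the frame of box_nest2 between -0.009 and 0.009 m and z of relay_b in the frame of box_nest2 between -0.004 and 0.004 m) or (x of relay_b in the frame of box_nest3 between -0.009 and 0.009 m and y of relay_b in the frame of box_nest3 between -0.009 and 0.009 m and z of relay_b in the frame of box_nest3 between -0.004 and 0.004 m)) and ((x of relay_c in the frame of box_nest1 between -0.009 and 0.009 m and y of relay_c in the frame of box_nest1 between -0.009 and 0.009 m and z of relay_c in the frame of box_nest1 between -0.004 and 0.004 m) or (x of relay_c in the frame of box_nest2 between -0.009 and 0.009 m and y of relay_c in the frame of box_nest2 between -0.009 and 0.009 m and z of relay_c in the frame of box_nest2 between -0.004 and 0.004 m) or (x of relay_c in the frame of box_nest3 between -0.009 and 0.009 m and y of relay_c in the frame of box_nest3 between -0.009 and 0.009 m and z of relay_c in the frame of box_nest3 between -0.004 and 0.004 m)) and ((x of relay_d in the frame of tray_nest1 between -0.009 and 0.009 m and y of relay_d in the frame of tray_nest1 between -0.009 and 0.009 m and z of relay_d in the frame of tray_nest1 between -0.004 and 0.004 m) or (x of relay_d in the frame of tray_nest2 between -0.009 and 0.009 m and y of relay_d in the frame of tray_nest2 between -0.009 and 0.009 m and z of relay_d in the frame of tray_nest2 between -0.004 and 0.004 m) or (x of relay_d in the frame of tray_nest3 between -0.009 and 0.009 m and y of relay_d in the frame of tray_nest3 between -0.009 and 0.009 m and z of relay_d in the frame of tray_nest3 between -0.004 and 0.004 m)) and ((x of relay_e in the frame of tray_nest1 between -0.009 and 0.009 m and y of relay_e in the frame of tray_nest1 between -0.009 and 0.009 m and z of relay_e in the frame of tray_nest1 between -0.004 and 0.004 m) or (x of relay_e in the frame of tray_nest2 between -0.009 and 0.009 m and y of relay_e in the frame of tray_nest2 between -0.009 and 0.009 m and z of relay_e in the frame of tray_nest2 between -0.004 and 0.004 m) or (x of relay_e in the frame of tray_nest3 between -0.009 and 0.009 m and y of relay_e in the frame of tray_nest3 between -0.009 and 0.009 m and z of relay_e in the frame of tray_nest3 between -0.004 and 0.004 m)) and ((x of relay_f in the frame of tray_nest1 between -0.009 and 0.009 m and y of relay_f in the frame of tray_nest1 between -0.009 and 0.009 m and z of relay_f in the frame of tray_nest1 between -0.004 and 0.004 m) or (x of relay_f in the frame of tray_nest2 between -0.009 and 0.009 m and y of relay_f in the frame of tray_nest2 between -0.009 and 0.009 m and z of relay_f in the frame of tray_nest2 between -0.004 and 0.004 m) or (x of relay_f in the frame of tray_nest3 between -0.009 and 0.009 m and y of relay_f in the frame of tray_nest3 between -0.009 and 0.009 m and z of relay_f in the frame of tray_nest3 between -0.004 and 0.004 m)) and x of cover in the frame of relay_box between -0.0055 and 0.0055 m and y of cover in the frame of relay_box between -0.0055 and 0.0055 m and z of cover in the frame of relay_box between 0.037 and 0.0425 m and angle between the z axis of cover and the z axis of relay_box, either way round below 0.03 rad and angle between cover's own z axis and vertical below 0.1 rad and angle between the x axis of cover and the x axis of relay_box, either way round below 0.1 rad and linear speed of cover below 0.02 m/s); the robot touches nothing.
It fails at once if the staples is moved by more than 30 mm (distance of staples from where it was at the start of the episode above 0.03 m).
It fails at once if the clamp is moved by more than 30 mm (distance of clamp from where it was at the start of the episode above 0.03 m).
It fails at once if the screwdriver is moved by more than 30 mm (distance of screwdriver from where it was at the start of the episode above 0.03 m).
Of relay_a, relay_b, relay_c only 2 to 3 are there at a start; the rules pass over those that are not, and their reading is None.
Of relay_d, relay_e, relay_f only 2 to 3 are there at a start; the rules pass over those that are not, and their reading is None.
At some moment in a run one of relay_a, relay_b, relay_c, relay_d, relay_e, relay_f may be knocked a few centimetres aside while the robot is not near it.
Once in a run the grip may slacken for a moment while it holds something.
It also fails if it takes over 210 s, if anything falls off the work surface, if the arm or the gripper's body presses on something with over 40 N, if the wrist force passes 120 N, or if a joint passes its speed limit or range.

## Working session

There is one attempt and no reset: what is moved stays moved. The work goes in short steps, Python scripts to look and compute and a tool call to move; the robot and the scene stay as the last step left them, time stands still between calls to the robot, and variables do not carry over. Pictures are saved under pics/ and viewed, at most 14 in all, crops included, and the job is handed in when it is done.

Besides the shell and the picture viewer there is one more tool, called after "Call:" by a JSON object that holds its "method" and its "body", one argument or row to a line. move_arm: Moves the arm, as the interface text tells. Its arguments: {"type":"object","properties":{"moves":{"type":"array"},"newtons":{"type":"number"}},"required":["moves"]}

```bash
mkdir -p pics; ls; cat > h.py <<'E'
import numpy as np, cv2
from workcell import env
def cam(name):
    c=env.read_camera(name); c['R']=cv2.Rodrigues(np.array(c['rvec'],float))[0]; c['t']=np.array(c['tvec'],float).reshape(3); c['K']=np.array(c['camera_matrix'],float); c['name']=name
    return c
def save(c,fn,box=None,scale=1):
    im=cv2.cvtColor(c['pixels'],cv2.COLOR_RGB2BGR)
    if box: u0,v0,u1,v1=box; im=im[v0:v1,u0:u1]
    if scale!=1: im=cv2.resize(im,None,fx=scale,fy=scale,interpolation=cv2.INTER_CUBIC)
    cv2.imwrite('pics/'+fn,im)
def ray(c,u,v):
    K=c['K']; x=(u-K[0,2])/K[0,0]; y=(v-K[1,2])/K[1,1]
    if c['name']=='wrist':
        r=np.hypot(x,y); s=np.sin(r)/r if r>1e-9 else 1; d=np.array([x*s,y*s,np.cos(r)])
    else: d=np.array([x,y,1.])
    return -c['R'].T@c['t'], c['R'].T@d
def onplane(c,u,v,z):
    o,d=ray(c,u,v); return o+d*(z-o[2])/d[2]
def proj(c,p):
    q=c['R']@np.array(p,float)+c['t']; K=c['K']
    if c['name']=='wrist':
        th=np.arctan2(np.hypot(q[0],q[1]),q[2]); n=np.hypot(q[0],q[1])+1e-12; q=np.array([q[0]/n*th,q[1]/n*th,1])
    else: q=q/q[2]
    return K[0,0]*q[0]+K[0,2], K[1,1]*q[1]+K[1,2]
E
python3 - <<'E'
from h import *
s=env.get_state(); print({k:np.round(v,3) for k,v in s.items()})
for n in('top','scene','wrist'):
    c=cam(n); save(c,n+'0.png'); print(n,(-c['R'].T@c['t']).round(3),c['K'].round(1).tolist())
E
```

```text
pics
{'clock': np.float64(0.0), 'joint_pos': array([0.981, 0.314, 0.045, 1.304, 0.   , 1.431]), 'qvel': array([ 0.001, -0.   ,  0.001, -0.   ,  0.001, -0.   ]), 'tau': array([-2.0000e-03, -4.8063e+01,  2.9853e+01,  1.9000e-02, -0.0000e+00,
        0.0000e+00]), 'tcp_pos': array([0.25 , 0.517, 0.238]), 'orientation': array([-0.   ,  0.223,  0.975, -0.001]), 'wrist_force': array([-0.078, -0.356, -0.507]), 'ft_torque': array([ 0.046, -0.005,  0.041]), 'grip_force': np.float64(0.0), 'finger_gap': np.float64(0.085)}
top [0.425 0.102 1.126] [[394.0, 0.0, 279.0], [0.0, 394.0, 213.4], [0.0, 0.0, 1.0]]
scene [0.956 0.746 1.122] [[506.4, 0.0, 271.4], [0.0, 506.4, 204.0], [0.0, 0.0, 1.0]]
wrist [0.184 0.549 0.374] [[325.2, 0.0, 278.3], [0.0, 325.2, 209.8], [0.0, 0.0, 1.0]]
```

View pics/top0.png

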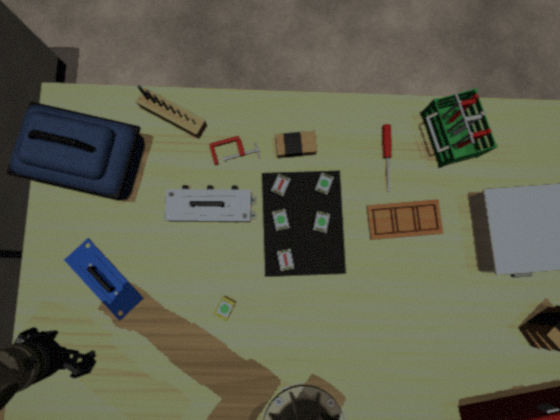

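View pics/scene0.png

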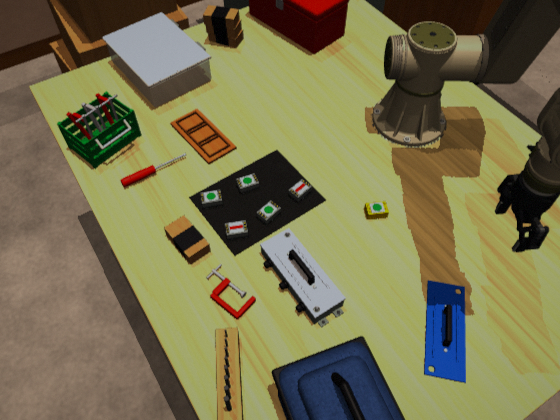

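The top view shows the grey cover on the box at (209,204), and the blue look-alike plate at (103,278). Modules on the mat are red at (281,185) and (286,260), and green at (324,184), (280,220) and (321,222). The yellow decoy is at (226,308), the tray at (404,219), staples at (295,144), the clamp at (232,150) and the screwdriver at (387,155). My choice is the grey cover and the five grey modules on the mat.

```bash
cat >> h.py <<'E'
def rects(c,mask,z,amin,amax):
    """world centre, size, yaw of long side for blobs of a mask on plane z"""
    out=[]
    for k in cv2.findContours(mask.astype(np.uint8)*255,cv2.RETR_EXTERNAL,cv2.CHAIN_APPROX_NONE)[0]:
        if not amin<=cv2.contourArea(k)<=amax: continue
        w=np.array([onplane(c,u,v,z)[:2] for u,v in k[:,0]])
        (cx,cy),(a,b),_=r=cv2.minAreaRect((w*1000).astype(np.float32))
        p=cv2.boxPoints(r); e=[p[1]-p[0],p[2]-p[1]]; L=max(e,key=np.linalg.norm)
        m=k[:,0].mean(0)
        out.append(dict(px=m.round(),c=np.array([cx,cy])/1000,size=sorted((a,b)),yaw=np.arctan2(L[1],L[0])))
    return out
def hsv(c): return [x.astype(int) for x in cv2.split(cv2.cvtColor(c['pixels'],cv2.COLOR_RGB2HSV))]
def show(rs):
    for r in rs: print(r['px'],'c',r['c'].round(4),'size',np.round(r['size'],1),'yaw',round(float((r['yaw']+np.pi/2)%np.pi-np.pi/2),3))
E
python3 - <<'E'
from h import *
c=cam('top'); H,S,V=hsv(c)
save(c,'crop1.png',(150,80,460,330),2.5)
for n,(u,v) in dict(cover=(209,195),rim=(249,212),mod=(324,184),tray=(391,219),bench=(330,320),mat=(300,210)).items(): print(n,H[v,u],S[v,u],V[v,u])
roi=np.zeros(H.shape,bool); roi[160:330,150:450]=1
print('cover'); show(rects(c,roi&(S<50)&(V>110),0.044,800,9000))
print('tags'); show(rects(c,roi&(S<60)&(V>90),0.029,20,400))
print('green'); show(rects(c,roi&(H>40)&(H<90)&(S>100),0.029,10,400))
print('red'); show(rects(c,roi&((H<8)|(H>172))&(S>100),0.029,10,400))
print('tray'); show(rects(c,roi&(H>5)&(H<20)&(S>90),0.012,600,9000))
E
```

```text
cover 100 19 123
rim 99 21 120
mod 64 136 114
tray 13 155 79
bench 37 53 129
mat 0 0 22
cover
[207. 204.] c [0.5933 0.2814] size [ 89.7 240.3] yaw -1.543
tags
[194. 314.] c [0.2922 0.3051] size [13.2 97.2] yaw -1.548
[224. 309.] c [0.3099 0.2249] size [32.9 35.5] yaw -0.43
[416. 260.] c [ 0.4554 -0.2985] size [ 11.  193.5] yaw 1.554
[166. 253.] c [0.4555 0.3922] size [11.  85.2] yaw -1.545
[285. 259.] c [0.4477 0.0625] size [37.  50.7] yaw 0.221
[422. 250.] c [ 0.4809 -0.3092] size [ 19.5 174.9] yaw -1.545
[365. 248.] c [ 0.4853 -0.16  ] size [  8.4 112.2] yaw -1.544
[426. 238.] c [ 0.5222 -0.3212] size [ 36.7 152.6] yaw 1.538
[356. 233.] c [ 0.5258 -0.1348] size [30. 74.] yaw 1.536
[321. 222.] c [ 0.5548 -0.0367] size [36.5 48.9] yaw -0.153
[280. 219.] c [0.5573 0.078 ] size [36.8 49.8] yaw 0.228
[353. 207.] c [ 0.5972 -0.1264] size [14.3 62.6] yaw -1.542
[159. 182.] c [0.6549 0.4197] size [21.3 60.1] yaw -1.395
[280. 185.] c [0.6571 0.0811] size [35.1 47.1] yaw -0.37
[324. 183.] c [ 0.6656 -0.043 ] size [34.8 49.8] yaw -0.364
green
[224. 308.] c [0.3099 0.2249] size [16.9 17.3] yaw 0.829
[321. 221.] c [ 0.5563 -0.0376] size [14.1 17.1] yaw 0.012
[280. 219.] c [0.5587 0.0791] size [16.8 17. ] yaw 0.028
[324. 183.] c [ 0.6654 -0.0435] size [16.1 16.5] yaw -0.758
[443. 162.] c [ 0.7347 -0.3891] size [17.8 32.1] yaw -1.539
red
[280. 184.] c [0.6582 0.0805] size [ 5.1 28.4] yaw -0.43
tray
[170. 320.] c [0.2615 0.3743] size [ 71.3 167.1] yaw 1.072
[404. 219.] c [ 0.5708 -0.278 ] size [100.1 210.7] yaw -1.458
```

View pics/crop1.png

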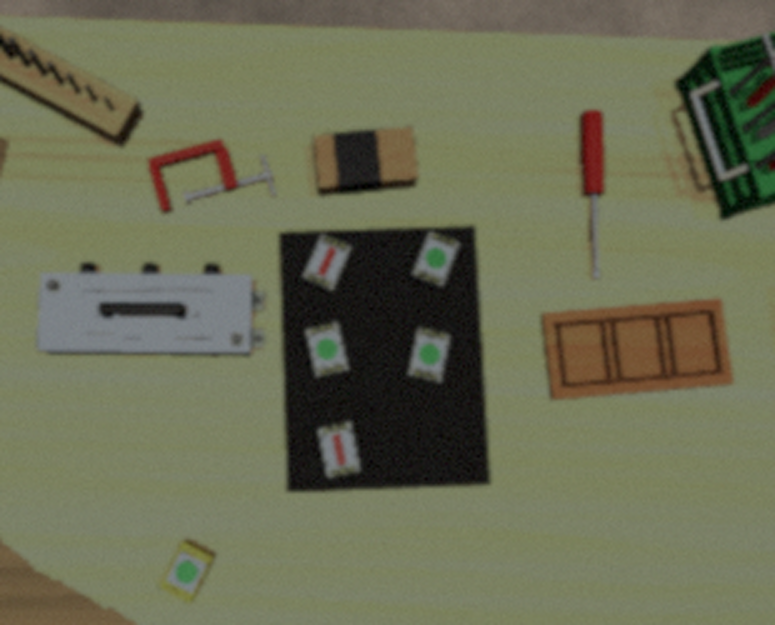

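The crop shows the grey cover with its black bow handle at full-image (207,204), holes at (171,194) and (245,216), and the red and green modules as listed. None of them is confusable with the blue or yellow look-alikes. I'll hover over the cover next.

Call:
{"method": "move_arm", "body": {
  "moves": [0.343,-0.237,0,-1.09,0.085,0.343,-0.237,0,-1.09,0.085,0.343,-0.237,0,-1.09,0.085,0.343,-0.237,0,-1.09,0.085,0.343,-0.237,0,-1.09,0.085,0.343,-0.237,0,-1.09,0.085,0.343,-0.237,0,-1.09,0.085,0.343,-0.237,0,-1.09,0.085,0.343,-0.237,0,-1.09,0.085,0.343,-0.237,0,-1.09,0.085,0.343,-0.237,0,-1.09,0.085,0.343,-0.237,0,-1.09,0.085]
}}

```text
clock: 1.2
tcp_pos: [0.5947, 0.2787, 0.238]
orientation: [-0.0, 0.697, 0.717, -0.001]
wrist_force: [-0.4, -0.6, 0.2]
finger_gap: 0.0852
grip_force: 0.0
```

```bash
python3 - <<'E'
from h import *
s=env.get_state(); print(s['clock'],s['tcp_pos'].round(4),s['orientation'].round(3),s['joint_pos'].round(2))
c=cam('wrist'); save(c,'w1.png'); print((-c['R'].T@c['t']).round(3), c['R'].round(2))
print(proj(c,[.593,.281,.044]))
H,S,V=hsv(c)
print('cover'); show(rects(c,(S<50)&(V>90),0.044,8000,120000))
E
```

```text
1.2 [0.5947 0.2787 0.238 ] [-0.     0.697  0.717 -0.001] [0.32 0.48 0.29 1.38 0.   1.86]
[0.592 0.351 0.373] [[ 1.    0.03 -0.  ]
 [ 0.03 -0.96  0.29]
 [ 0.01 -0.29 -0.96]]
(np.float64(277.79501797446204), np.float64(184.11630902800462))
cover
[276. 173.] c [0.5904 0.2814] size [ 90.2 242. ] yaw -1.552
```

View pics/w1.png

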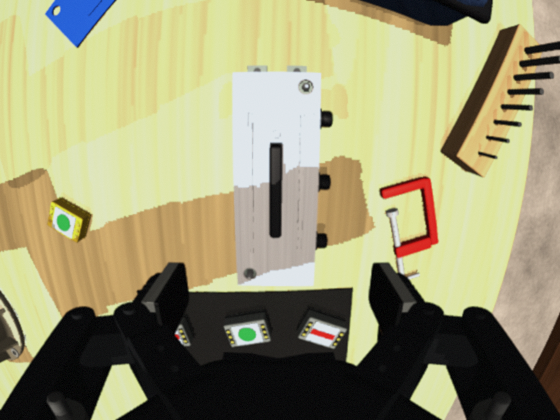

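Wrist view: the cover spans rows 72–285. Its handle runs from (276,143) to (276,237), and the pins are at (306,87) and (250,273), with the glands on the +x side.

```bash
python3 - <<'E'
from h import *
c=cam('wrist'); H,S,V=hsv(c)
roi=np.zeros(H.shape,bool); roi[120:255,255:300]=1
print('handle'); show(rects(c,roi&(V<50),0.078,300,9000))
roi=np.zeros(H.shape,bool); roi[75:281,237:317]=1
print('cover edges')
# edges: scan for plate, low saturation
for v in (100,130,250):
    row=np.where((S[v]<50)&(V[v]>80))[0]; row=row[(row>200)&(row<345)]; print(v,row.min(),row.max(), onplane(c,row.min(),v,.044).round(4),onplane(c,row.max(),v,.044).round(4))
p=onplane(c,306,87,.054); q=onplane(c,250,273,.054); print(p,q,(p+q)/2,np.hypot(*(p-q)[:2]),'exp',2*np.hypot(29,102), 'yaw',np.arctan2(*(p-q)[1::-1])-np.arctan2(102,29))
save(c,'w1b.png',(230,60,350,300),2.4)
E
```

```text
handle
[277. 191.] c [0.5907 0.2813] size [10.  89.1] yaw -1.56
cover edges
100 215 322 [0.5259 0.3681 0.044 ] [0.6334 0.3703 0.044 ]
130 214 321 [0.5251 0.3373 0.044 ] [0.6336 0.3397 0.044 ]
250 237 316 [0.5483 0.2066 0.044 ] [0.6359 0.2092 0.044 ]
[0.61604679 0.38181754 0.054     ] [0.56355574 0.18365985 0.054     ] [0.58980126 0.2827387  0.054     ] 0.20499214520377324 exp 212.08488866489287 yaw 0.018056397084414533
```

View pics/w1b.png

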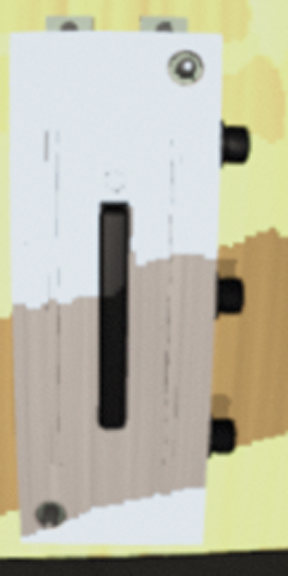

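Call:
{"method": "move_arm", "body": {
  "moves": [-0.002,0,-0.1,-0.013,0.05,-0.002,0,-0.1,-0.013,0.05,-0.002,0,-0.1,-0.013,0.05,-0.002,0,-0.179,-0.013,0.05,-0.002,0,-0.179,-0.013,0.05,-0.002,0,-0.179,-0.013,0.05,-0.002,0,-0.179,-0.013,0,-0.002,0,-0.179,-0.013,0,-0.002,0,-0.179,-0.013,0,-0.002,0,-0.179,-0.013,0,-0.002,0,-0.179,-0.013,0,-0.002,0,-0.179,-0.013,0],
  "newtons": 80
}}

```text
clock: 2.3
tcp_pos: [0.5928, 0.2821, 0.064]
orientation: [0.001, 0.701, 0.714, 0.003]
wrist_force: [-2.2, 0.9, 7.0]
finger_gap: 0.0103
grip_force: 79.4
```

Call:
{"method": "move_arm", "body": {
  "moves": [0,0,0.02,0,0,0,0,0.04,0,0,0,0,0.06,0,0,0,0,0.06,0,0,-0.03,0.005,0.06,0,0,-0.06,0.01,0.06,0,0,-0.09,0.015,0.06,0,0,-0.12,0.02,0.06,0,0,-0.145,0.02,0.06,0,0,-0.145,0.02,0.06,0,0]
}}

```text
clock: 3.13
tcp_pos: [0.4397, 0.3002, 0.1193]
orientation: [-0.001, 0.7, 0.714, -0.003]
wrist_force: [-0.6, -1.0, -3.3]
finger_gap: 0.0105
grip_force: 79.1
```

```bash
python3 - <<'E'
from h import *
s=env.get_state(); print(s['tcp_pos'].round(4),s['finger_gap'],s['grip_force'],s['wrist_force'].round(1))
a=cam('wrist');b=cam('scene')
cv2.imwrite('pics/w2.png',cv2.cvtColor(np.hstack([a['pixels'][:,100:480],b['pixels'][100:420,200:500].repeat(1,0).copy() if 0 else cv2.resize(b['pixels'][150:400,200:480],(420,420))]),cv2.COLOR_RGB2BGR))
E
```

```text
[0.4397 0.3002 0.1193] 0.010547483643592407 79.124014377594 [-0.6 -1.  -3.3]
```

View pics/w2.png

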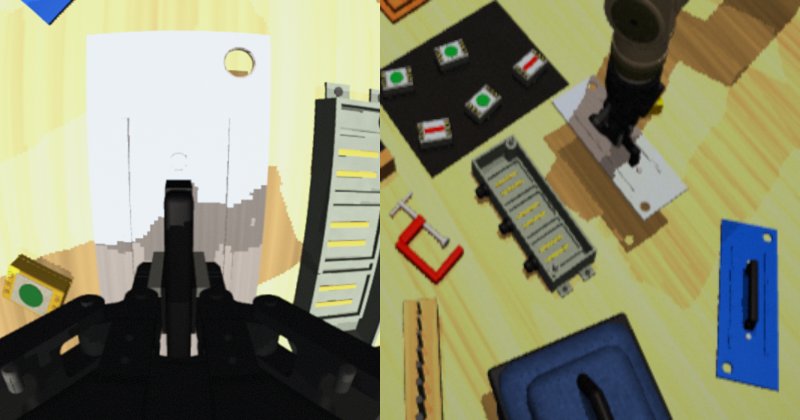

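The wrist and scene views show the cover held level by its handle, the box open with empty nests, and the yellow decoy clear of the landing spot. I'll lower it.

Call:
{"method": "move_arm", "body": {
  "moves": [-0.002,0,-0.03,0,0,-0.002,0,-0.06,0,0,-0.002,0,-0.08,0,0,-0.002,0,-0.09,0,0,-0.002,0,-0.094,0,0,-0.002,0,-0.096,0,0,-0.002,0,-0.096,0,0,-0.002,0,-0.096,0,0]
}}

```text
clock: 3.9
tcp_pos: [0.4456, 0.3014, 0.0255]
orientation: [0.001, 0.701, 0.713, 0.001]
wrist_force: [0.6, 0.8, -2.7]
finger_gap: 0.0103
grip_force: 79.2
```

Call:
{"method": "move_arm", "body": {
  "moves": [0,0,-0.003,0,0,0,0,-0.003,0,0,0,0,-0.003,0,0.05,0,0,-0.003,0,0.05,0,0,-0.003,0,0.05,0,0,-0.003,0,0.05,0,0,0.03,0,0.05,0,0,0.06,0,0.05,0,0,0.12,0,0.05,0,0,0.216,0,0.05,0,0,0.216,0,0.05,0,0,0.216,0,0.085]
}}

```text
clock: 4.9
tcp_pos: [0.4446, 0.3012, 0.2442]
orientation: [0.001, 0.701, 0.713, 0.002]
wrist_force: [0.1, 0.4, 0.2]
finger_gap: 0.0608
grip_force: 0.0
```

```bash
python3 - <<'E'
from h import *
s=env.get_state(); print(s['tcp_pos'].round(4),s['finger_gap'],s['wrist_force'].round(1))
a=cam('wrist');save(a,'w3.png')
H,S,V=hsv(a)
show(rects(a,(S<50)&(V>90),0.004,8000,120000))
E
```

```text
[0.4446 0.3012 0.2442] 0.06076163229163083 [0.1 0.4 0.2]
[280. 171.] c [0.4453 0.3015] size [ 90.2 243.6] yaw -1.553
[412. 187.] c [0.6061 0.2906] size [ 95.3 298.8] yaw -1.547
```

View pics/w3.png

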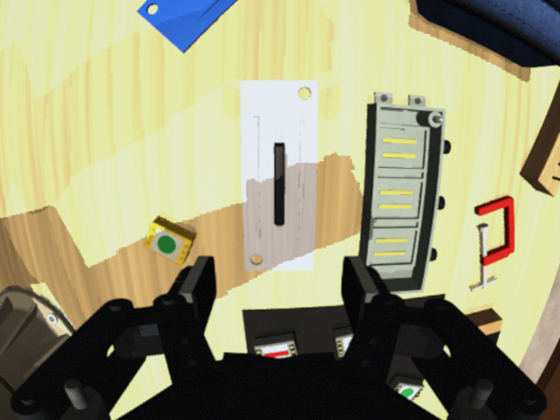

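The cover lies flat on the bench, spanning (240,80) to (318,270), with its handle up and the yellow decoy untouched. The open box with three nests is at (405,190). I'll turn 90° so the fingers close along y, then measure the box.

Call:
{"method": "move_arm", "body": {
  "moves": [0.166,-0.021,0.063,1.571,0.085,0.166,-0.021,0.063,1.571,0.085,0.166,-0.021,0.063,1.571,0.085,0.166,-0.021,0.063,1.571,0.085,0.166,-0.021,0.063,1.571,0.085,0.166,-0.021,0.063,1.571,0.085,0.166,-0.021,0.063,1.571,0.085,0.166,-0.021,0.063,1.571,0.085,0.166,-0.021,0.063,1.571,0.085,0.166,-0.021,0.063,1.571,0.085,0.166,-0.021,0.063,1.571,0.085,0.166,-0.021,0.063,1.571,0.085]
}}

```text
clock: 5.95
tcp_pos: [0.6101, 0.2798, 0.3028]
orientation: [-0.0, 0.023, 1.0, -0.0]
wrist_force: [0.3, 0.1, -0.6]
finger_gap: 0.0847
grip_force: 0.0
```

Call:
{"method": "move_arm", "body": {
  "moves": [0,0,0,0,0.085,0,0,0,0.01,0.085,0,0,0,0.06,0.085,0,0,0,0.07,0.085,0,0,0,0.07,0.085]
}}

```text
clock: 6.37
tcp_pos: [0.61, 0.2799, 0.3032]
orientation: [-0.0, -0.007, 1.0, 0.0]
wrist_force: [-0.1, -0.5, 0.1]
finger_gap: 0.0849
grip_force: 0.0
```

```bash
python3 - <<'E'
from h import *
s=env.get_state(); q=s['orientation']; print(s['clock'],s['tcp_pos'].round(4),q.round(3),'yaw',2*np.arctan2(q[2],q[1])-np.pi/2,s['joint_pos'].round(2))
a=cam('wrist');save(a,'w4.png'); print((-a['R'].T@a['t']).round(3))
for p in ([.59,.281,.004],[.62,.381,.054],[.56,.18,.054]): print(np.round(proj(a,p)))
E
```

```text
6.3667 [0.61   0.2799 0.3032] [-0.    -0.007  1.     0.   ] yaw 1.5856949174998225 [0.31 0.52 0.51 1.56 0.   0.3 ]
[0.537 0.279 0.438]
[279. 156.]
[360. 187.]
[196. 136.]
```

View pics/w4.png

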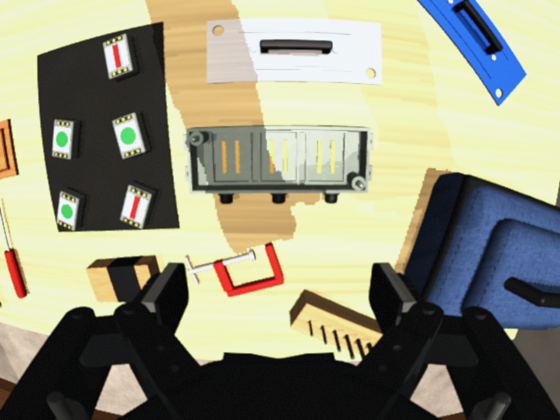

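Wrist view: the box is at rows 125–192 with pins at (196,138) and (358,184). The mat modules are red at (117,57) and (136,206), and green at (128,135), (62,139) and (67,211).

```bash
cat >> h.py <<'E'
def modules(c,z=0.029,roi=None):
    H,S,V=hsv(c); roi=np.ones(H.shape,bool) if roi is None else roi
    tag=(V>90)&((S<70))&roi
    g=(H>40)&(H<90)&(S>110)&(V>60)&roi; r=((H<8)|(H>172))&(S>120)&(V>60)&roi
    for nm,m in(('G',g),('R',r)):
        for k in rects(c,m,z,25,2500): print(nm,end=' ');show([k])
    for k in rects(c,cv2.morphologyEx((tag|g|r).astype(np.uint8),cv2.MORPH_OPEN,np.ones((3,3))),z,150,6000):
        print('tag',end=' ');show([k])
E
python3 - <<'E'
from h import *
a=cam('wrist'); H,S,V=hsv(a)
roi=np.zeros(H.shape,bool); roi[20:235,35:182]=1
modules(a,.029,roi)
g=cv2.cvtColor(a['pixels'],cv2.COLOR_RGB2GRAY); P=[]
for (u,v) in ((196,138),(358,184)):
    b=cv2.resize(g[v-18:v+18,u-18:u+18],None,fx=6,fy=6,interpolation=cv2.INTER_CUBIC)
    h=cv2.HoughCircles(b,cv2.HOUGH_GRADIENT,1.5,30,param1=80,param2=18,minRadius=18,maxRadius=60)
    for x in (h[0][:4] if h is not None else []): print((u,v),x[0]/6+u-18,x[1]/6+v-18,x[2]/6, onplane(a,x[0]/6+u-18,x[1]/6+v-18,.05).round(4))
save(a,'w4b.png',(180,110,380,210),4)
E
```

```text
G [ 66. 211.] c [ 0.6651 -0.0455] size [18.3 20.7] yaw -0.2
G [ 61. 139.] c [ 0.5544 -0.0401] size [20.  20.9] yaw -0.084
G [128. 136.] c [0.5571 0.0764] size [20.2 20.4] yaw -0.055
R [134. 207.] c [0.6573 0.0786] size [ 7.5 33. ] yaw -0.403
R [116.  56.] c [0.4453 0.06  ] size [ 7.4 32.8] yaw 0.227
tag [136. 232.] c [0.695  0.0712] size [  6.2 150.7] yaw -1.535
tag [ 67. 210.] c [ 0.6643 -0.0447] size [39. 56.] yaw -0.354
tag [135. 207.] c [0.6568 0.0793] size [38.5 56.2] yaw -0.384
tag [ 62. 138.] c [ 0.5538 -0.0383] size [39.3 55.2] yaw -0.192
tag [128. 135.] c [0.5571 0.0772] size [38.7 55.7] yaw 0.244
tag [ 40. 169.] c [ 0.5983 -0.0836] size [ 51.9 227.6] yaw -0.161
tag [176. 152.] c [0.5826 0.1482] size [ 18.4 166.8] yaw 0.07
tag [117.  55.] c [0.4458 0.0609] size [38.7 56. ] yaw 0.224
tag [86. 30.] c [4.074e-01 3.000e-04] size [ 55.3 211.8] yaw 1.369
(196, 138) 195.875 138.625 6.9249997 [0.5636 0.1793 0.05  ]
(196, 138) 189.625 142.875 4.35 [0.5686 0.1712 0.05  ]
(196, 138) 197.125 147.625 9.849999 [0.5746 0.1806 0.05  ]
(196, 138) 180.625 138.125 5.9 [0.5624 0.1597 0.05  ]
(358, 184) 352.375 181.375 9.025001 [0.6142 0.3716 0.05  ]
(358, 184) 358.625 182.375 6.4 [0.6153 0.3798 0.05  ]
(358, 184) 344.625 182.875 7.65 [0.6164 0.3619 0.05  ]
(358, 184) 351.375 168.375 7.1 [0.598  0.3693 0.05  ]
```

View pics/w4b.png

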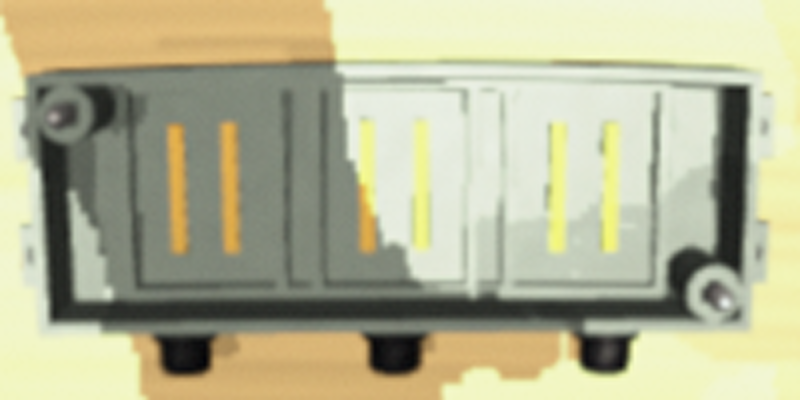

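Crop: the three nests have gold strips centred at full px (231,157), (279,156) and (326,157). The pins are at (195.5,138.7) and (359.5,183.7).

```bash
python3 - <<'E'
from h import *
a=cam('wrist')
for p in ((230.8,156.7),(278.7,156),(326,156.7)): print(onplane(a,*p,.004).round(4))
p=onplane(a,359.5,183.7,.054);q=onplane(a,195.5,138.7,.054);print(p,q,(p+q)/2,np.hypot(*(p-q)[:2]),np.arctan2(*(p-q)[1::-1])-np.arctan2(102,29))
c=cam('top'); H,S,V=hsv(c)
g=(H>17)&(H<35)&(S>80); roi=np.zeros(g.shape,bool); roi[185:225,165:255]=1
show(rects(c,g&roi,.004,4,100))
E
```

```text
[0.592  0.2155 0.004 ]
[0.5907 0.2801 0.004 ]
[0.5902 0.344  0.004 ]
[0.6160984  0.37999574 0.054     ] [0.56340701 0.17978268 0.054     ] [0.58975271 0.27988921 0.054     ] 0.20703056466092057 0.019663100445669546
[236. 223.] c [0.551  0.2056] size [ 14.4 105.6] yaw -1.543
[235. 207.] c [0.5928 0.2088] size [ 5.7 40.7] yaw 0.04
[229. 207.] c [0.5924 0.226 ] size [ 5.7 40.7] yaw 0.042
[213. 205.] c [0.5954 0.2706] size [ 2.9 32. ] yaw 0.048
[198. 187.] c [0.6466 0.3191] size [14.7 60.3] yaw -1.541
```

Box: centre (0.590, 0.2805), yaw 0.018. Module tops measure 39 × 56 mm, as expected. First green module goes to the low-y box nest.

Call:
{"method": "move_arm", "body": {
  "moves": [-0.053,-0.203,-0.22,0.226,0.06,-0.053,-0.203,-0.22,0.226,0.06,-0.053,-0.203,-0.22,0.226,0.06,-0.053,-0.203,-0.22,0.226,0.06,-0.053,-0.203,-0.22,0.226,0.06,-0.053,-0.203,-0.22,0.226,0.06,-0.053,-0.203,-0.22,0.226,0.06,-0.053,-0.203,-0.22,0.226,0.06,-0.053,-0.203,-0.25,0.226,0.06,-0.053,-0.203,-0.275,0.226,0.06,-0.053,-0.203,-0.288,0.226,0.06,-0.053,-0.203,-0.288,0.226,0.06]
}}

```text
clock: 7.57
tcp_pos: [0.555, 0.077, 0.0127]
orientation: [-0.002, -0.121, 0.993, 0.0]
wrist_force: [-0.4, 0.8, -0.4]
finger_gap: 0.06
grip_force: 0.0
```

Call:
{"method": "move_arm", "body": {
  "moves": [0,0,0,0,0,0,0,0,0,0,0,0,0,0,0,0,0,0,0,0,0,0,0,0,0],
  "newtons": 50
}}

```text
clock: 7.98
tcp_pos: [0.5584, 0.0771, 0.0169]
orientation: [0.002, -0.121, 0.993, -0.0]
wrist_force: [0.2, 0.8, 4.3]
finger_gap: 0.0371
grip_force: 51.5
```

Call:
{"method": "move_arm", "body": {
  "moves": [0,0,0.03,0,0,0,0,0.06,0,0,0,0.01,0.09,0,0,0.01,0.04,0.1,-0.1,0,0.02,0.07,0.1,-0.2,0,0.03,0.1,0.1,-0.226,0,0.0345,0.13,0.1,-0.226,0,0.0345,0.1395,0.1,-0.226,0,0.0345,0.1395,0.08,-0.226,0,0.0345,0.1395,0.06,-0.226,0,0.0345,0.1395,0.06,-0.226,0]
}}

```text
clock: 8.9
tcp_pos: [0.5886, 0.216, 0.0716]
orientation: [-0.003, -0.009, 1.0, -0.001]
wrist_force: [-2.2, -0.9, -1.5]
finger_gap: 0.0375
grip_force: 50.8
```

```bash
python3 - <<'E'
from h import *
s=env.get_state(); q=s['orientation']; print(s['tcp_pos'].round(4),'yaw',2*np.arctan2(q[2],q[1])-np.pi/2,s['finger_gap'],s['grip_force'])
a=cam('wrist'); b=cam('scene')
cv2.imwrite('pics/w5.png',cv2.cvtColor(np.hstack([a['pixels'][100:380,100:480],cv2.resize(b['pixels'][210:350,210:400],(380,280))]),cv2.COLOR_RGB2BGR))
E
```

```text
[0.5886 0.216  0.0716] yaw 1.588780765518742 0.0374700574224095 50.83853781223297
```

View pics/w5.png

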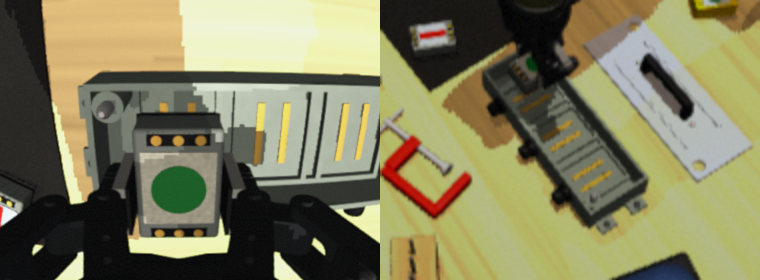

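The views show the green module held level over the first box nest, between the walls. I'll lower it, release and rise.

Call:
{"method": "move_arm", "body": {
  "moves": [0,0,-0.02,0,0,0,0,-0.035,0,0,0,0,-0.045,0,0,0,0,-0.052,0,0,0,0,-0.052,0,0,0,0,-0.052,0,0.05,0,0,-0.052,0,0.05,0,0,-0.052,0,0.05,0,0,-0.01,0,0.05,0,0,0.03,0,0.05,0,0,0.07,0,0.05,0,0,0.11,0,0.05]
}}

```text
clock: 10.0
tcp_pos: [0.5915, 0.2164, 0.188]
orientation: [0.001, -0.009, 1.0, 0.0]
wrist_force: [0.3, 0.2, -0.6]
finger_gap: 0.0498
grip_force: 0.0
```

Call:
{"method": "move_arm", "body": {
  "moves": [0.0285,-0.2765,0.1,0,0.06,0.0285,-0.2765,0.1,0,0.06,0.0285,-0.2765,0.1,0,0.06,0.0285,-0.2765,0.1,0,0.06,0.0285,-0.2765,0.1,0,0.06,0.0285,-0.2765,0.1,0,0.06,0.0285,-0.2765,0.1,0,0.06,0.0285,-0.2765,0.1,0,0.06,0.0285,-0.2765,0.1,0,0.06]
}}

```text
clock: 10.75
tcp_pos: [0.6208, -0.0631, 0.2871]
orientation: [0.002, -0.006, 1.0, -0.0]
wrist_force: [-0.2, 0.2, -0.6]
finger_gap: 0.0602
grip_force: 0.0
```

```bash
python3 - <<'E'
from h import *
s=env.get_state(); print(s['tcp_pos'].round(4))
a=cam('wrist'); save(a,'w6.png'); H,S,V=hsv(a)
m=np.ones(H.shape,bool); m[300:]=0
modules(a,.029,m)
print('tray'); show(rects(a,m&(H>5)&(H<19)&(S>90)&(V>40),0.009,3000,60000))
E
```

```text
[ 0.6208 -0.0631  0.2871]
G [ 70. 292.] c [ 0.8128 -0.409 ] size [17.5 29.6] yaw 0.347
G [ 58. 270.] c [ 0.7733 -0.4211] size [17.1 30.4] yaw 0.316
G [ 78. 276.] c [ 0.7803 -0.3796] size [15.6 85.8] yaw 0.326
G [ 30. 273.] c [ 0.8015 -0.4971] size [ 86.1 212.1] yaw -1.3
G [ 90. 273.] c [ 0.7714 -0.3538] size [ 5.2 96.1] yaw 0.298
G [292. 210.] c [ 0.6655 -0.0448] size [20.9 21.3] yaw 0.788
G [480. 161.] c [0.5911 0.2182] size [19.9 20.2] yaw -1.493
G [300. 122.] c [ 0.5548 -0.0387] size [20.4 20.6] yaw 0.022
R [ 31. 291.] c [ 0.8275 -0.5098] size [ 14.3 115.4] yaw -1.062
R [164. 277.] c [ 0.7696 -0.2242] size [24.3 59.3] yaw -0.039
R [466. 268.] c [0.751  0.2236] size [66.7 92.3] yaw -1.223
R [387. 205.] c [0.6578 0.0795] size [ 7.8 32.6] yaw -0.385
R [381.  39.] c [0.4453 0.0609] size [ 7.4 32. ] yaw 0.221
tag [ 33. 291.] c [ 0.8235 -0.5036] size [14. 99.] yaw -1.039
tag [538. 287.] c [0.8099 0.4201] size [ 48.1 174.3] yaw 1.432
tag [135. 286.] c [ 0.7895 -0.2785] size [43.7 79.2] yaw -1.56
tag [ 22. 275.] c [ 0.7963 -0.5292] size [ 24.5 151.3] yaw -1.33
tag [519. 262.] c [0.7515 0.3481] size [ 16.  147.9] yaw 1.563
tag [ 70. 280.] c [ 0.7882 -0.407 ] size [71.7 85.5] yaw 0.283
tag [ 36. 260.] c [ 0.7607 -0.4741] size [ 14.5 144. ] yaw -1.251
tag [ 10. 259.] c [ 0.7536 -0.5361] size [ 41.5 129.3] yaw -1.124
tag [293. 209.] c [ 0.6657 -0.0447] size [37.4 55.9] yaw -0.355
tag [387. 205.] c [0.6576 0.079 ] size [38.6 56.2] yaw -0.396
tag [433. 177.] c [0.6179 0.1424] size [15.9 35.3] yaw -0.106
tag [299. 121.] c [ 0.5544 -0.0386] size [36.4 53.9] yaw -0.187
tag [435.  60.] c [0.4631 0.1368] size [16.7 53.1] yaw -1.483
tag [381.  40.] c [0.4461 0.0606] size [38.6 55.5] yaw 0.221
tray
[129. 136.] c [ 0.5704 -0.2802] size [ 99.  211.1] yaw -1.458
```

View pics/w6.png

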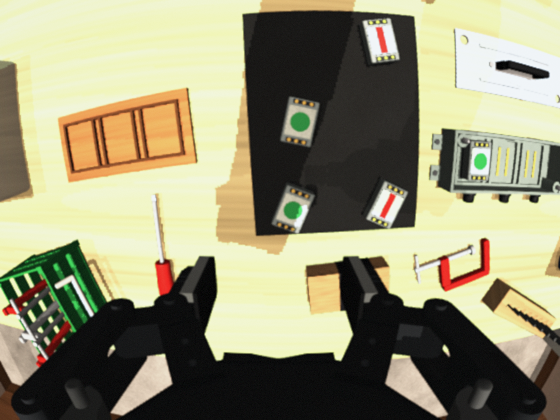

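The wrist view shows the first green module seated in the box nest at px (480,161), world (0.591,0.218). The tray centre is (0.5706,-0.279) with yaw 0.113. The other four modules haven't moved. Next is the green module at (300,122).

Call:
{"method": "move_arm", "body": {
  "moves": [-0.0655,0.0213,-0.2,-0.208,0.06,-0.0655,0.0213,-0.2,-0.208,0.06,-0.0655,0.0213,-0.2,-0.208,0.06,-0.0655,0.0213,-0.2,-0.208,0.06,-0.0655,0.0213,-0.2,-0.208,0.06,-0.0655,0.0213,-0.235,-0.208,0.06,-0.0655,0.0213,-0.26,-0.208,0.06,-0.0655,0.0213,-0.27,-0.208,0.06,-0.0655,0.0213,-0.27,-0.208,0.06,-0.0655,0.0213,-0.27,-0.208,0,-0.0655,0.0213,-0.27,-0.208,0,-0.0655,0.0213,-0.27,-0.208,0],
  "newtons": 50
}}

```text
clock: 11.8
tcp_pos: [0.5567, -0.039, 0.0177]
orientation: [0.002, 0.095, 0.995, -0.0]
wrist_force: [0.2, -0.2, 0.4]
finger_gap: 0.0367
grip_force: 50.6
```

Call:
{"method": "move_arm", "body": {
  "moves": [0,0,0,0,0,0,0,0,0,0,0,0,0.03,0,0,0,0,0.06,0,0,0,0.01,0.09,0,0,0.01,0.05,0.1,0.1,0,0.02,0.09,0.1,0.2,0,0.02,0.13,0.1,0.208,0,0.03,0.17,0.1,0.208,0,0.03,0.21,0.1,0.208,0,0.0355,0.25,0.1,0.208,0,0.0355,0.285,0.1,0.208,0]
}}

```text
clock: 12.8
tcp_pos: [0.5908, 0.2486, 0.116]
orientation: [0.001, -0.009, 1.0, 0.0]
wrist_force: [0.6, -0.2, -0.9]
finger_gap: 0.0369
grip_force: 50.7
```

Call:
{"method": "move_arm", "body": {
  "moves": [0,0.0342,0,0,0,0,0.0342,-0.02,0,0,0,0.0342,-0.05,0,0,0,0.0342,-0.075,0,0,0,0.0342,-0.086,0,0,0,0.0342,-0.092,0,0,0,0.0342,-0.092,0,0,0,0.0342,-0.092,0,0.05,0,0.0342,-0.092,0,0.05,0,0.0342,-0.092,0,0.05,0,0.0342,-0.05,0,0.05,0,0.0342,0,0,0.05]
}}

```text
clock: 13.8
tcp_pos: [0.588, 0.2795, 0.1057]
orientation: [-0.003, -0.008, 1.0, -0.001]
wrist_force: [1.5, 0.7, 0.5]
finger_gap: 0.05
grip_force: 0.0
```

Call:
{"method": "move_arm", "body": {
  "moves": [0.03,0,0.07,0,0.06,0.03,-0.3405,0.15,0,0.06,0.03,-0.3405,0.15,0,0.06,0.03,-0.3405,0.17,0,0.06,0.03,-0.3405,0.17,0,0.06,0.03,-0.3405,0.17,0,0.06,0.03,-0.3405,0.17,0,0.06,0.03,-0.3405,0.17,0,0.06,0.03,-0.3405,0.17,0,0.06,0.03,-0.3405,0.17,0,0.06,0.03,-0.3405,0.17,0,0.06,0.03,-0.3405,0.17,0,0.06]
}}

```text
clock: 14.8
tcp_pos: [0.6206, -0.0623, 0.2787]
orientation: [0.002, -0.007, 1.0, -0.0]
wrist_force: [-0.2, 0.1, -0.6]
finger_gap: 0.0602
grip_force: 0.0
```

```bash
cat > m.py <<'E'
from h import *
s=env.get_state(); print(s['clock'],s['tcp_pos'].round(4))
a=cam('wrist'); m=np.ones(a['pixels'].shape[:2],bool); m[250:]=0
H,S,V=hsv(a)
k=cv2.MORPH_OPEN
g=(H>40)&(H<90)&(S>110)&(V>60)&m; r=((H<8)|(H>172))&(S>120)&(V>60)&m
tag=((V>90)&(S<70)&m)|g|r
n,lab=cv2.connectedComponents(cv2.morphologyEx(tag.astype(np.uint8),k,np.ones((3,3))))
for t in rects(a,cv2.morphologyEx(tag.astype(np.uint8),k,np.ones((3,3))),.029,300,6000):
    if 30<t['size'][0]<46 and 48<t['size'][1]<64: print('tag',end=' ');show([t])
for nm,x in(('G',g),('R',r)):
    for t in rects(a,x,.029,60,2000):
        if t['size'][1]<36: print(nm,end=' ');show([t])
E
python3 m.py
```

```text
14.8 [ 0.6206 -0.0623  0.2787]
tag [292. 211.] c [ 0.6657 -0.0447] size [37.4 54.3] yaw -0.361
tag [388. 207.] c [0.6573 0.0789] size [38.6 55.7] yaw -0.379
tag [383.  39.] c [0.4461 0.0606] size [38.4 56.2] yaw 0.224
G [292. 212.] c [ 0.6654 -0.0443] size [20.7 21.1] yaw -1.558
G [516. 164.] c [0.5893 0.2813] size [18.9 21.1] yaw 0.182
G [483. 162.] c [0.591  0.2176] size [20.6 21.3] yaw -0.814
R [389. 207.] c [0.6576 0.0798] size [ 7.7 33.2] yaw -0.383
R [383.  38.] c [0.4456 0.061 ] size [ 7.3 31.6] yaw 0.219
```

Call:
{"method": "move_arm", "body": {
  "moves": [0.0455,0.0154,-0.2,-0.376,0.06,0.0455,0.0154,-0.2,-0.376,0.06,0.0455,0.0154,-0.2,-0.376,0.06,0.0455,0.0154,-0.2,-0.376,0.06,0.0455,0.0154,-0.2,-0.376,0.06,0.0455,0.0154,-0.235,-0.376,0.06,0.0455,0.0154,-0.26,-0.376,0.06,0.0455,0.0154,-0.27,-0.376,0.06,0.0455,0.0154,-0.27,-0.376,0.06,0.0455,0.0154,-0.27,-0.376,0,0.0455,0.0154,-0.27,-0.376,0,0.0455,0.0154,-0.27,-0.376,0],
  "newtons": 50
}}

```text
clock: 15.85
tcp_pos: [0.6671, -0.0433, 0.01]
orientation: [0.002, 0.177, 0.984, 0.0]
wrist_force: [-1.2, 0.9, 11.6]
finger_gap: 0.037
grip_force: 56.6
```

Call:
{"method": "move_arm", "body": {
  "moves": [0,0,0,0,0,0,0,0,0,0,0,0,0.03,0,0,0,0,0.06,0,0,0,0.01,0.09,0,0,-0.01,0.045,0.1,0.1,0,-0.02,0.085,0.1,0.2,0,-0.03,0.125,0.1,0.3,0,-0.04,0.165,0.1,0.376,0,-0.05,0.205,0.1,0.376,0,-0.06,0.245,0.1,0.376,0,-0.07,0.285,0.1,0.376,0]
}}

```text
clock: 16.85
tcp_pos: [0.5938, 0.2435, 0.1071]
orientation: [0.0, -0.01, 1.0, 0.0]
wrist_force: [1.2, -0.2, -0.4]
finger_gap: 0.0371
grip_force: 50.3
```

Call:
{"method": "move_arm", "body": {
  "moves": [-0.0035,0.04,0,0,0,-0.0065,0.075,0,0,0,-0.0065,0.1041,0,0,0,-0.0065,0.1041,-0.02,0,0,-0.0065,0.1041,-0.045,0,0,-0.0065,0.1041,-0.07,0,0,-0.0065,0.1041,-0.086,0,0,-0.0065,0.1041,-0.094,0,0,-0.0065,0.1041,-0.094,0,0,-0.0065,0.1041,-0.094,0,0]
}}

```text
clock: 17.68
tcp_pos: [0.5865, 0.3458, 0.0167]
orientation: [-0.001, -0.01, 1.0, 0.001]
wrist_force: [-10.2, -4.9, 21.9]
finger_gap: 0.0375
grip_force: 65.1
```

```bash
python3 - <<'E'
from h import *
s=env.get_state(); print(s['tcp_pos'].round(4),s['wrist_force'].round(1),s['ft_torque'].round(2))
a=cam('wrist'); save(a,'w7.png',(100,60,480,400),2)
E
```

```text
[0.5865 0.3458 0.0167] [-10.2  -4.9  21.9] [-0.44  2.26  0.22]
```

View pics/w7.png

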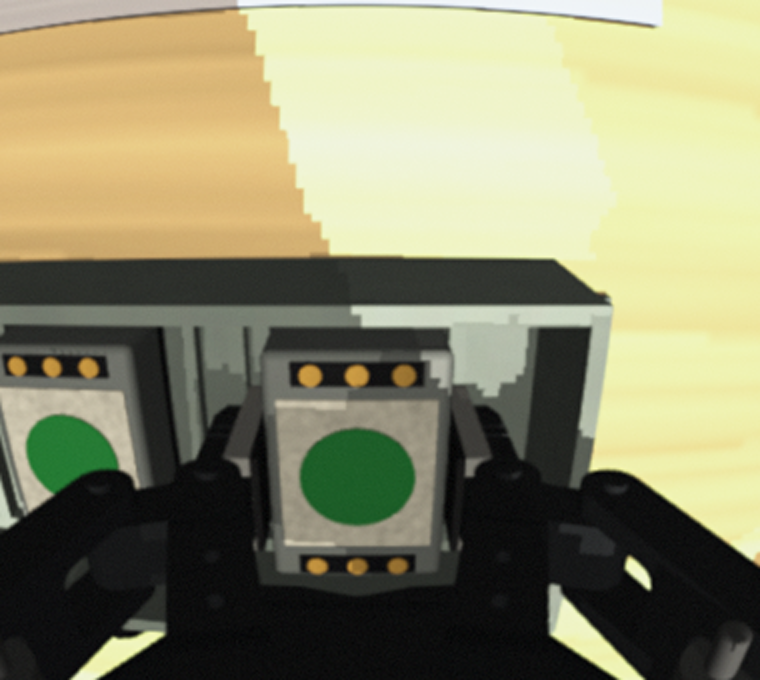

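The crop shows the module centred in the last nest. A force of about 20 N pointing away from the corner pin suggests the gripper linkage is touching that pin. I'll ease up 4 mm, release and rise.

Call:
{"method": "move_arm", "body": {
  "moves": [0.001,0,0.004,0,0,0.001,0,0.004,0,0,0.001,0,0.004,0,0.046,0.001,0,0.004,0,0.046,0.001,0,0.004,0,0.046,0.001,0,0.04,0,0.046,0.001,0,0.08,0,0.046,0.001,0,0.12,0,0.046,0.021,-0.03,0.16,0,0.06,0.021,-0.0645,0.2,0,0.06,0.021,-0.0645,0.24,0,0.06,0.021,-0.0645,0.262,0,0.06]
}}

```text
clock: 18.73
tcp_pos: [0.61, 0.2776, 0.2757]
orientation: [-0.001, -0.007, 1.0, -0.0]
wrist_force: [1.8, 0.4, 1.3]
finger_gap: 0.0602
grip_force: 0.0
```

```bash
python3 m.py; python3 - <<'E'
from h import *
a=cam('wrist'); save(a,'w8.png',(160,90,400,220),3.3)
E
```

```text
18.7333 [0.61   0.2776 0.2757]
tag [128. 212.] c [0.6569 0.0793] size [38.4 55.8] yaw -0.378
tag [109.  52.] c [0.4457 0.0609] size [38.4 55.8] yaw 0.227
G [336. 162.] c [0.5901 0.3454] size [20.6 20.8] yaw -1.537
G [227. 161.] c [0.5908 0.2153] size [20.6 20.6] yaw 1.56
G [281. 160.] c [0.5892 0.2802] size [20.3 21.3] yaw -1.556
R [128. 213.] c [0.6575 0.0783] size [ 7.7 32.9] yaw -0.38
R [108.  53.] c [0.4455 0.0601] size [ 7.4 32.8] yaw 0.233
```

View pics/w8.png

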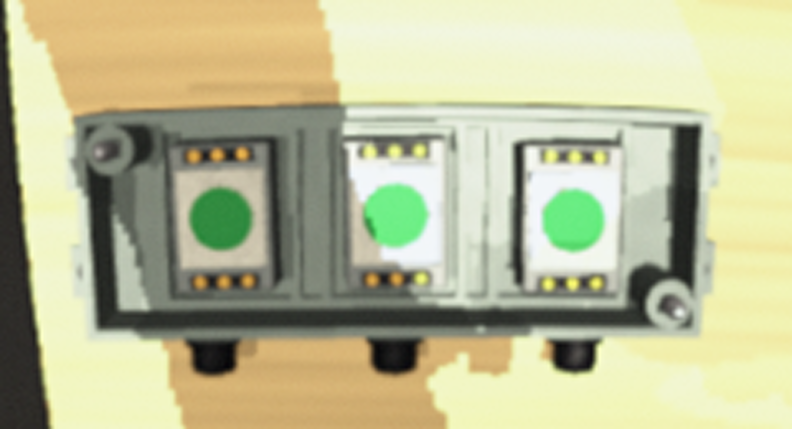

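Crop: all three green modules sit in their nests at (220,218), (395,215) and (573,218), square, tags up, with equal dot sizes. Now the first red module.

Call:
{"method": "move_arm", "body": {
  "moves": [-0.1642,-0.2193,-0.19,0.207,0.06,-0.1642,-0.2193,-0.19,0.207,0.06,-0.1642,-0.2193,-0.19,0.207,0.06,-0.1642,-0.2193,-0.19,0.207,0.06,-0.1642,-0.2193,-0.19,0.207,0.06,-0.1642,-0.2193,-0.19,0.207,0.06,-0.1642,-0.2193,-0.19,0.207,0.06,-0.1642,-0.2193,-0.19,0.207,0.06,-0.1642,-0.2193,-0.225,0.207,0.06,-0.1642,-0.2193,-0.255,0.207,0.06,-0.1642,-0.2193,-0.268,0.207,0.06,-0.1642,-0.2193,-0.268,0.207,0.06]
}}

```text
clock: 19.83
tcp_pos: [0.4437, 0.0602, 0.0062]
orientation: [-0.002, -0.111, 0.994, 0.0]
wrist_force: [-0.3, 0.4, 0.6]
finger_gap: 0.0598
grip_force: 0.0
```

Call:
{"method": "move_arm", "body": {
  "moves": [0,0,0,0,0,0,0,0,0,0,0,0,0,0,0,0,0,0,0,0,0,0,0,0,0,0,0,0.03,0,0,0,0,0.06,0,0,0.01,-0.03,0.08,0,0,0.03,-0.06,0.09,-0.1,0,0.04,-0.095,0.09,-0.112,0,0.055,-0.13,0.09,-0.112,0,0.07,-0.165,0.09,-0.112,0],
  "newtons": 50
}}

```text
clock: 20.83
tcp_pos: [0.5161, -0.1057, 0.0964]
orientation: [0.0, -0.056, 0.998, 0.0]
wrist_force: [0.6, 0.3, -0.8]
finger_gap: 0.0373
grip_force: 51.7
```

Call:
{"method": "move_arm", "body": {
  "moves": [0.02,-0.04,0,0,0,0.035,-0.075,0,0,0,0.0476,-0.1111,0,0,0,0.0476,-0.1111,0,0,0,0.0476,-0.1111,-0.025,0,0,0.0476,-0.1111,-0.05,0,0,0.0476,-0.1111,-0.068,0,0,0.0476,-0.1111,-0.075,0,0,0.0476,-0.1111,-0.077,0,0,0.0476,-0.1111,-0.077,0,0]
}}

```text
clock: 21.67
tcp_pos: [0.5617, -0.2146, 0.0217]
orientation: [-0.001, -0.056, 0.998, 0.0]
wrist_force: [-9.1, 3.0, 20.9]
finger_gap: 0.037
grip_force: 62.4
```

Call:
{"method": "move_arm", "body": {
  "moves": [0,0,0.002,0,0,0,0,0.002,0,0.05,0,0,0.002,0,0.05,0,0,0.002,0,0.05,0,0,0.04,0,0.05,0,0,0.08,0,0.05,0.0266,0.06,0.12,-0.095,0.06,0.0566,0.1554,0.255,-0.095,0.06,0.0566,0.1554,0.255,-0.095,0.06,0.0566,0.1554,0.255,-0.095,0.06,0.0566,0.1554,0.255,-0.095,0.06,0.0566,0.1554,0.255,-0.095,0.06]
}}

```text
clock: 22.67
tcp_pos: [0.6207, -0.0583, 0.2768]
orientation: [0.001, -0.009, 1.0, 0.0]
wrist_force: [0.1, -0.5, 0.2]
finger_gap: 0.0601
grip_force: 0.0
```

```bash
python3 m.py
```

```text
22.6667 [ 0.6207 -0.0583  0.2768]
tag [386. 207.] c [0.657  0.0792] size [38.3 55.8] yaw -0.372
G [543. 169.] c [0.5895 0.3478] size [20.  20.1] yaw -0.283
G [514. 166.] c [0.5898 0.2823] size [18.7 20.9] yaw 0.186
G [481. 163.] c [0.591  0.2175] size [20.9 21.4] yaw -0.44
R [386. 208.] c [0.6578 0.0796] size [ 8.2 33.4] yaw -0.383
R [149. 130.] c [ 0.5618 -0.2187] size [ 7.4 33.1] yaw 0.086
```

Call:
{"method": "move_arm", "body": {
  "moves": [0.037,0.1393,-0.19,-0.396,0.06,0.037,0.1393,-0.19,-0.396,0.06,0.037,0.1393,-0.19,-0.396,0.06,0.037,0.1393,-0.19,-0.396,0.06,0.037,0.1393,-0.19,-0.396,0.06,0.037,0.1393,-0.19,-0.396,0.06,0.037,0.1393,-0.225,-0.396,0.06,0.037,0.1393,-0.255,-0.396,0.06,0.037,0.1393,-0.268,-0.396,0.06,0.037,0.1393,-0.268,-0.396,0.06,0.037,0.1393,-0.268,-0.396,0,0.037,0.1393,-0.268,-0.396,0],
  "newtons": 50
}}

```text
clock: 23.72
tcp_pos: [0.6592, 0.079, 0.0099]
orientation: [0.003, 0.188, 0.982, 0.0]
wrist_force: [-10.9, -1.3, 37.7]
finger_gap: 0.0371
grip_force: 56.9
```

Call:
{"method": "move_arm", "body": {
  "moves": [0,0,0,0,0,0,0,0,0,0,0,0,0,0,0,0,0,0.03,0,0,0,-0.01,0.06,0,0,0,-0.04,0.08,0.1,0,-0.01,-0.08,0.09,0.2,0,-0.02,-0.12,0.09,0.3,0,-0.03,-0.16,0.09,0.4,0,-0.04,-0.2,0.09,0.491,0,-0.05,-0.24,0.09,0.491,0,-0.06,-0.28,0.09,0.491,0]
}}

```text
clock: 24.72
tcp_pos: [0.5959, -0.2025, 0.0957]
orientation: [-0.0, -0.056, 0.998, 0.0]
wrist_force: [0.6, 0.5, -0.5]
finger_gap: 0.0372
grip_force: 50.6
```

Call:
{"method": "move_arm", "body": {
  "moves": [-0.006,-0.035,0,0,0,-0.012,-0.07,0,0,0,-0.016,-0.105,0,0,0,-0.0192,-0.1419,0,0,0,-0.0192,-0.1419,0,0,0,-0.0192,-0.1419,-0.025,0,0,-0.0192,-0.1419,-0.05,0,0,-0.0192,-0.1419,-0.068,0,0,-0.0192,-0.1419,-0.075,0,0,-0.0192,-0.1419,-0.075,0,0,-0.0192,-0.1419,-0.075,0,0]
}}

```text
clock: 25.63
tcp_pos: [0.5767, -0.3422, 0.0219]
orientation: [-0.001, -0.056, 0.998, 0.0]
wrist_force: [-4.2, 1.4, 6.5]
finger_gap: 0.0371
grip_force: 53.7
```

Call:
{"method": "move_arm", "body": {
  "moves": [0,0,0,0,0.05,0,0,0,0,0.05,0,0,0,0,0.05,0,0,0.04,0,0.05,0,0,0.08,0,0.05,0.0266,0.06,0.12,-0.095,0.06,0.0422,0.2,0.253,-0.095,0.06,0.0422,0.2,0.253,-0.095,0.06,0.0422,0.2,0.253,-0.095,0.06,0.0422,0.2,0.253,-0.095,0.06,0.0422,0.2,0.253,-0.095,0.06]
}}

```text
clock: 26.55
tcp_pos: [0.6178, -0.1553, 0.2632]
orientation: [0.0, -0.009, 1.0, 0.0]
wrist_force: [0.8, 0.2, 0.1]
finger_gap: 0.06
grip_force: 0.0
```

```bash
python3 m.py
```

```text
26.55 [ 0.6178 -0.1553  0.2632]
tag [124. 145.] c [ 0.5753 -0.3447] size [38.5 55.6] yaw 0.108
tag [225. 130.] c [ 0.5613 -0.2163] size [38.4 55.4] yaw 0.091
tag [497.  51.] c [0.4315 0.1288] size [31.6 52.2] yaw -1.56
G [535. 172.] c [0.591  0.2188] size [18.1 21.7] yaw 0.216
R [123. 146.] c [ 0.5757 -0.3456] size [ 7.9 33.6] yaw 0.117
R [225. 131.] c [ 0.5618 -0.2166] size [ 7.8 32.5] yaw 0.088
```

Both red modules are down in the tray at (0.562,-0.215) and (0.576,-0.342), square to it. Now back to the cover.

Call:
{"method": "move_arm", "body": {
  "moves": [-0.176,0.4436,-0.043,-1.571,0.06,-0.176,0.4436,-0.043,-1.571,0.06,-0.176,0.4436,-0.043,-1.571,0.06,-0.176,0.4436,-0.043,-1.571,0.06,-0.176,0.4436,-0.043,-1.571,0.06,-0.176,0.4436,-0.043,-1.571,0.06,-0.176,0.4436,-0.043,-1.571,0.06,-0.176,0.4436,-0.043,-1.571,0.06,-0.176,0.4436,-0.043,-1.571,0.06,-0.176,0.4436,-0.043,-1.571,0.06,-0.176,0.4436,-0.043,-1.571,0.06,-0.176,0.4436,-0.043,-1.571,0.06]
}}

```text
clock: 27.6
tcp_pos: [0.4448, 0.2793, 0.2196]
orientation: [0.0, 0.643, 0.766, 0.0]
wrist_force: [0.2, -0.4, -0.3]
finger_gap: 0.0599
grip_force: 0.0
```

Call:
{"method": "move_arm", "body": {
  "moves": [0,0,0,-0.05,0.06,0,0,0,-0.07,0.06,0,0,0,-0.07,0.06,0,0,0,-0.07,0.06]
}}

```text
clock: 27.93
tcp_pos: [0.446, 0.2772, 0.2198]
orientation: [0.0, 0.667, 0.745, 0.0]
wrist_force: [-0.4, -0.9, -0.4]
finger_gap: 0.0598
grip_force: 0.0
```

```bash
python3 - <<'E'
from h import *
s=env.get_state(); q=s['orientation']; print(s['clock'],s['tcp_pos'].round(4),'yaw',2*np.arctan2(q[2],q[1])-np.pi/2)
a=cam('wrist'); H,S,V=hsv(a)
u,v=np.round(proj(a,[.4455,.301,.038])).astype(int); print(u,v)
roi=np.zeros(H.shape,bool); roi[v-75:v+60,u-20:u+20]=1
print('handle'); show(rects(a,roi&(V<60),0.038,300,9000))
print('plate'); show(rects(a,(S<50)&(V>90),0.004,8000,60000))
# holes: bench-coloured blobs inside plate
h=(S>60)&(V>60); P=[]
for p in ([.4735,.403,.004],[.4165,.199,.004]):
    u,v=np.round(proj(a,p)).astype(int); r=np.zeros(H.shape,bool); r[v-12:v+13,u-12:u+13]=1
    for x in rects(a,h&r,.004,15,300): show([x]); P.append(x['c'])
if len(P)==2: print('mid',(P[0]+P[1])/2,np.linalg.norm(P[0]-P[1]),np.arctan2(*(P[0]-P[1])[::-1])-np.arctan2(102,29))
g=cv2.cvtColor(a['pixels'],cv2.COLOR_RGB2GRAY)
E
```

```text
27.9333 [0.446  0.2772 0.2198] yaw 0.11064758794373808
281 166
handle
[281. 166.] c [0.445  0.2995] size [10.3 87.2] yaw -1.555
plate
[283. 174.] c [0.4458 0.2717] size [ 91.  290.1] yaw -1.556
[426. 156.] c [0.6121 0.3124] size [107.7 339.4] yaw -1.538
[317.  72.] c [0.4724 0.4016] size [11.  11.9] yaw 0.141
[248. 246.] c [0.4177 0.1968] size [11.5 13.1] yaw 0.116
mid [0.44504645 0.2992154 ] 0.21192395743378956 0.016357666046383335
```

Call:
{"method": "move_arm", "body": {
  "moves": [-0.001,0.022,-0.04,-0.094,0.05,-0.001,0.022,-0.08,-0.094,0.05,-0.001,0.022,-0.12,-0.094,0.05,-0.001,0.022,-0.12,-0.094,0.05,-0.001,0.022,-0.12,-0.094,0.05,-0.001,0.022,-0.12,-0.094,0.05]
}}

```text
clock: 28.48
tcp_pos: [0.446, 0.2995, 0.1017]
orientation: [0.0, 0.702, 0.712, 0.001]
wrist_force: [-0.5, 0.0, 1.8]
finger_gap: 0.0499
grip_force: 0.0
```

```bash
python3 - <<'E'
from h import *
for i in range(4):
    s=env.get_state(); q=s['orientation']; print(s['clock'],s['tcp_pos'].round(4),'yaw',2*np.arctan2(q[2],q[1])-np.pi/2); cam('top')
E
```

```text
28.4833 [0.446  0.2995 0.1017] yaw 0.015129810672287913
28.5333 [0.4468 0.3    0.1027] yaw 0.015270435030161345
28.5833 [0.447  0.3003 0.1029] yaw 0.015459671315340762
28.6333 [0.4469 0.3004 0.1029] yaw 0.015652638740813574
```

Call:
{"method": "move_arm", "body": {
  "moves": [-0.002,-0.001,-0.035,0,0.05,-0.002,-0.001,-0.065,0,0.05,-0.002,-0.001,-0.081,0,0.05,-0.002,-0.001,-0.081,0,0.05,-0.002,-0.001,-0.081,0,0.05,-0.002,-0.001,-0.081,0,0,-0.002,-0.001,-0.081,0,0,-0.002,-0.001,-0.081,0,0,-0.002,-0.001,-0.081,0,0,-0.002,-0.001,-0.081,0,0,-0.002,-0.001,-0.081,0,0],
  "newtons": 90
}}

```text
clock: 29.6
tcp_pos: [0.4444, 0.2995, 0.0209]
orientation: [0.001, 0.701, 0.713, 0.002]
wrist_force: [-0.3, -0.1, 5.6]
finger_gap: 0.0107
grip_force: 88.2
```

Call:
{"method": "move_arm", "body": {
  "moves": [0,0,0.03,0,0,0,0,0.06,0,0,0,0,0.09,0,0,0,0,0.1,0,0,0,0,0.1,0,0,0,0,0.1,0,0]
}}

```text
clock: 30.1
tcp_pos: [0.4425, 0.2988, 0.1185]
orientation: [0.0, 0.701, 0.713, 0.0]
wrist_force: [-0.2, 0.1, -4.4]
finger_gap: 0.0101
grip_force: 89.1
```

```bash
cat > cv.py <<'E'
from h import *
import sys
z=float(sys.argv[1]) # height of plate top
for i in range(2):
    a=cam('wrist')
s=env.get_state(); q=s['orientation']; print(s['clock'],s['tcp_pos'].round(4),'yaw',2*np.arctan2(q[2],q[1])-np.pi/2,s['finger_gap'],s['wrist_force'].round(1))
H,S,V=hsv(a); t=s['tcp_pos']; yaw=2*np.arctan2(q[2],q[1])-np.pi/2
p=t[:2]+np.array([[np.cos(yaw),-np.sin(yaw)],[np.sin(yaw),np.cos(yaw)]])@np.array([.029,.102])
u,v=np.round(proj(a,[*p,z])).astype(int); print('expect hole',u,v,p)
r=np.zeros(H.shape,bool); v0=max(v-20,0); r[v0:v+21,u-20:u+21]=1
x0=a['pixels'][v0:v+21,u-20:u+21]
pl=((S<50)&(V>90))
show(rects(a,(~pl)&r,z,40,900)); cv2.imwrite('pics/h.png',cv2.resize(cv2.cvtColor(x0,cv2.COLOR_RGB2BGR),None,fx=8,fy=8))
E
python3 cv.py 0.104
```

```text
30.2 [0.4411 0.2981 0.1168] yaw 0.016249513873372257 0.010329172706193174 [-1.   0.3 -4. ]
expect hole 343 54 [0.46847998 0.40055812]
[340.  57.] c [0.4671 0.3991] size [12.8 12.9] yaw -0.734
```

The cover is held, with its hole where it should be. I'll carry it over the box, high, and check.

Call:
{"method": "move_arm", "body": {
  "moves": [0.03,-0.004,0,0,0,0.06,-0.008,0,0,0,0.09,-0.012,0,0.002,0,0.12,-0.016,0,0.002,0,0.1457,-0.0189,0,0.002,0,0.1457,-0.0189,0,0.002,0,0.1457,-0.0189,-0.02,0.002,0,0.1457,-0.0189,-0.03,0.002,0,0.1457,-0.0189,-0.03,0.002,0,0.1457,-0.0189,-0.03,0.002,0,0.1457,-0.0189,-0.03,0.002,0]
}}

```text
clock: 31.12
tcp_pos: [0.5875, 0.28, 0.0886]
orientation: [-0.0, 0.7, 0.714, -0.0]
wrist_force: [0.8, 0.2, -2.9]
finger_gap: 0.0101
grip_force: 89.2
```

```bash
python3 cv.py 0.072; python3 - <<'E'
from h import *
a=cam('wrist'); b=cam('top'); c=cam('scene')
for x in(a,b,c): print(x['name'],np.round(proj(x,[.6178,.3830,.072])),np.round(proj(x,[.6178,.3830,.05])),np.round(proj(x,[.5640,.1778,.072])))
u,v=np.round(proj(a,[.6178,.3830,.072])).astype(int); v0=max(v-30,0)
A=cv2.resize(a['pixels'][v0:v0+60,u-40:u+40],(400,300),interpolation=cv2.INTER_CUBIC)
u,v=np.round(proj(c,[.591,.28,.07])).astype(int)
C=cv2.resize(c['pixels'][v-45:v+45,u-60:u+60],(400,300),interpolation=cv2.INTER_CUBIC)
cv2.imwrite('pics/w9.png',cv2.cvtColor(np.hstack([A,C]),cv2.COLOR_RGB2BGR))
E
```

```text
31.2167 [0.5884 0.2803 0.0897] yaw 0.018740949932078088 0.010410845742173463 [ 0.2  0.1 -3.5]
expect hole 343 55 [0.61551113 0.38278043]
[340.  58.] c [0.6142 0.382 ] size [12.4 12.9] yaw -1.558
wrist [347.  56.] [338.  63.] [241. 392.]
top [169. 192.] [171. 194.] [244. 214.]
scene [317. 304.] [317. 308.] [287. 228.]
```

Call:
{"method": "move_arm", "body": {
  "moves": [0.0025,0.001,-0.006,0,0,0.0025,0.001,-0.006,0,0,0.0025,0.001,-0.006,0,0,0.0025,0.001,-0.006,0,0]
}}

```text
clock: 31.7
tcp_pos: [0.5907, 0.2808, 0.0826]
orientation: [-0.0, 0.701, 0.714, -0.0]
wrist_force: [-0.4, -1.1, -3.1]
finger_gap: 0.0106
grip_force: 89.2
```

```bash
python3 cv.py 0.068; python3 - <<'E'
from h import *
a=cam('wrist'); c=cam('scene')
u,v=np.round(proj(a,[.6178,.3830,.068])).astype(int); v0=max(v-30,0); print(u,v,v0)
A=cv2.resize(a['pixels'][v0:v0+60,u-40:u+40],(400,300),interpolation=cv2.INTER_CUBIC)
u,v=np.round(proj(c,[.591,.28,.07])).astype(int)
C=cv2.resize(c['pixels'][v-45:v+45,u-60:u+60],(400,300),interpolation=cv2.INTER_CUBIC)
cv2.imwrite('pics/w9.png',cv2.cvtColor(np.hstack([A,C]),cv2.COLOR_RGB2BGR))
E
```

```text
31.8 [0.5907 0.2808 0.0828] yaw 0.0182321395942997 0.010237494383792794 [ 0.2  0.1 -3.3]
expect hole 343 55 [0.61788051 0.38335312]
[342.  53.] c [0.6175 0.3841] size [ 8.7 13.4] yaw -0.472
343 55 25
```

View pics/w9.png

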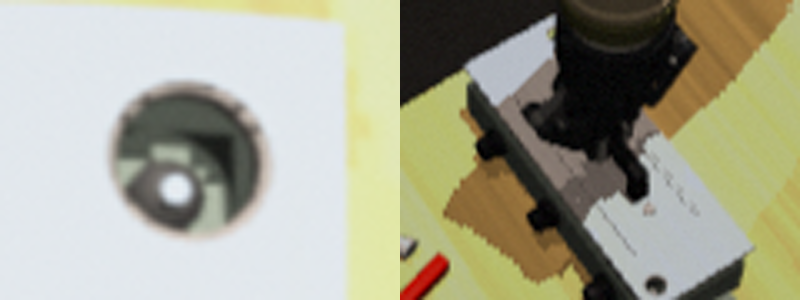

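The view shows the plate just above the box, with the pin tip visible through the hole. The hole centre is at px (341,57) and the pin at (338,62.6). I'll compute the offset.

```bash
python3 - <<'E'
from h import *
a=cam('wrist')
print(onplane(a,341,57,.066).round(4),onplane(a,338,62.6,.054).round(4),onplane(a,338,62.6,.052).round(4)); print(env.get_state()['tcp_pos'].round(4))
E
```

```text
[0.6173 0.3825 0.066 ] [0.6181 0.3818 0.054 ] [0.6184 0.3821 0.052 ]
[0.5908 0.2808 0.0829]
```

The offset is under 1 mm. Lowering.

Call:
{"method": "move_arm", "body": {
  "moves": [0.001,0,-0.004,0,0,0.001,0,-0.008,0,0,0.001,0,-0.012,0,0,0.001,0,-0.016,0,0,0.001,0,-0.02,0,0,0.001,0,-0.022,0,0,0.001,0,-0.022,0,0,0.001,0,-0.022,0,0]
}}

```text
clock: 32.62
tcp_pos: [0.5915, 0.2807, 0.061]
orientation: [-0.0, 0.701, 0.714, -0.0]
wrist_force: [-2.3, -0.6, 0.3]
finger_gap: 0.0105
grip_force: 89.8
```

Call:
{"method": "move_arm", "body": {
  "moves": [0,0,-0.001,0,0,0,0,-0.001,0,0,0,0,-0.001,0,0.05,0,0,-0.001,0,0.05,0,0,-0.001,0,0.05,0,0,-0.001,0,0.05,0,0,0.03,0,0.05,0,0,0.07,0,0.05,0,0,0.11,0,0.05,0,0,0.15,0,0.05,0,0,0.18,0,0.05,0,0,0.18,0,0.05]
}}

```text
clock: 33.62
tcp_pos: [0.5949, 0.2819, 0.2493]
orientation: [0.003, 0.701, 0.714, 0.006]
wrist_force: [0.9, -0.0, 0.7]
finger_gap: 0.05
grip_force: 0.0
```

```bash
python3 - <<'E'
from h import *
a=cam('wrist'); H,S,V=hsv(a); print(env.get_state()['tcp_pos'].round(4))
u,v=np.round(proj(a,[.5907,.2805,.078])).astype(int)
roi=np.zeros(H.shape,bool); roi[v-70:v+65,u-22:u+22]=1
print('handle@.078'); show(rects(a,roi&(V<50),0.078,300,9000))
print('plate'); show(rects(a,(S<50)&(V>90),0.044,8000,120000))
m=np.ones(H.shape,bool)
t=cam('top'); H,S,V=hsv(t); r=np.zeros(H.shape,bool); r[160:240,150:450]=1
show(rects(t,r&(S<50)&(V>110),0.044,800,9000))
print('red/green/yellow'); show(rects(t,((H<8)|(H>172))&(S>100)&(V>60),.035,10,500)); show(rects(t,(H>40)&(H<90)&(S>100),.029,10,120))
c=cam('scene'); save(c,'end.png')
for p in ([.547,.164,.044],[.634,.166,.044],[.630,.397,.044],[.543,.395,.044]): print(np.round(proj(c,p)))
E
```

```text
[0.5941 0.2817 0.2457]
handle@.078
[273. 190.] c [0.5904 0.282 ] size [ 9. 89.] yaw -1.555
plate
[532. 236.] c [1.0042 0.1517] size [181.9 456.1] yaw -1.57
[272. 177.] c [0.5897 0.2802] size [ 92.6 245.4] yaw -1.553
red/green/yellow
[547. 418.] c [ 0.0461 -0.6383] size [14.5 75.2] yaw -1.371
[385. 220.] c [ 0.562  -0.2152] size [ 5.6 31. ] yaw -0.01
[429. 217.] c [ 0.5755 -0.3408] size [ 6.9 28.6] yaw 0.116
[225. 147.] c [0.7546 0.2366] size [61.4 88.9] yaw -1.222
[481. 133.] c [ 0.827  -0.4999] size [15.1 54. ] yaw -1.338
[387. 141.] c [ 0.7948 -0.2221] size [20.4 99. ] yaw -0.01
[470. 100.] c [ 0.9245 -0.4706] size [21.3 59.5] yaw -1.072
[477. 125.] c [ 0.8517 -0.4928] size [10.6 25.4] yaw 0.277
[485. 122.] c [ 0.8622 -0.5137] size [14.4 35.7] yaw 0.273
[472. 109.] c [ 0.9007 -0.478 ] size [ 9.5 25.5] yaw 0.2
[479. 105.] c [ 0.915  -0.4974] size [13.5 33.9] yaw 0.273
[467.  94.] c [ 0.948  -0.4686] size [20.8 56.2] yaw -1.228
[290. 228.]
[261. 244.]
[316. 317.]
[346. 297.]
```

Cover handle is back at its starting seated pose and size: (0.590,0.282) and 89 mm at the seated height. It met the rim at the seated height, and both red modules are in the tray. Handing in.

```bash
python3 -c "
from workcell import env
print(env.hand_in())"
```

```text
the job is handed in; nothing more can be done
None
```

The job is handed in, with no verdict returned: the three green-dot modules are in the box nests, the two red-bar modules are in tray nests, the cover measures seated over its pins, and I saw no sign of contact with the staples carton, clamp or screwdriver.

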